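# Press three bumpers home on a timber spacer block

## Robot

A 6-joint arm with a two-finger parallel gripper is mounted at the origin on the work surface. World frame = base frame: x ahead of the robot, y to its left, z up, the work surface at z = 0. Lengths are in m, angles in rad, forces in N, time in s.
With the tool pointing down it reaches from about 0.225 to 0.875 m from the base axis. Payload 3.4 kg.
Tool frame: the origin (TCP) lies at the very end of the fingers, on their centre line; the grasp point (between the pads) lies 19 mm behind it (manip.tcp_to_grasp is the distance from the TCP to the grasp point, in m); z points along the fingers, y is the line along which they close (so a half turn about z gives the same grasp; the last joint's range is limited). The gripper opens to 85 mm and grips with 20 to 120 N. Pads are 22 mm wide; open, the fingers measure 114 mm over their backs; the gripper's body (76 mm by 85 mm) begins 54 mm behind the grasp point. The pads swing forward as they close: fully open they stand 13 mm farther back than shut.
Start: joints at [-1.31, 0.276, 1.505, -0, 1.361, -0.121], TCP at [0.214, -0.534, 0.231] pointing down, gripper open.
Joint ranges: [-2.89, 2.89], [-0.75, 2.08], [0.22, 2.7], [-1.18, 4.32], [0.11, 2.71], [-2.7, 2.7]. Speed limits (rad/s): [2.57, 2.57, 3.14, 3.14, 3.14, 3.14].

## Interface

Orientations are given as a unit quaternion [w, x, y, z].
In Python, from rig import status, get_image, job, manip gives the robot as it stands.
- The arm moves only by the tool apply_moves, never from a script. Its arguments are lists of equal length, an entry for each row: "xyz": the shift along the tool's x, y, z each as a share of 0.3 m, from -1 to 1, a list of three; "rot": the turn, a rotation vector about the tool's x, y, z each as a share of 60 degrees, from -1 to 1, a list of three; "hand": the opening, from -1 (shut) to 1 (fully open). A call has 1 to 8 rows; each row shifts and turns the commanded pose from where the row before left it, along the tool's axes as they then stand; what a row does not reach is not made up. A row lasts 1/8 s, in which the tool goes at most 62.5 mm and 10.7 degrees, less where a joint would pass 70% of its speed; a pose out of reach is approached as far as the arm can. A call with a number of a shift or a turn outside -1 to 1 is refused whole. A call with a gripper value outside its range is refused whole. The fingers move at their own pace and stop on an object; "force" is the grip in N (left out, the last holds). Time passes only in rows, so rows that do not move let the fingers close. It gives the time, the measured TCP pose, the force, the opening and the grip force at its end, in the units of the state.
- status.get_state(): the state, without advancing time (a new reading comes with each control period).
- get_image(name): name is "scene" or "top"; returns a dict with "pixels" (384x512x3 uint8, red, green, blue), "fovy" (degrees; the focal length in pixels is half the picture's height over the tangent of half this angle, whatever the lens; pixels are square), "cx", "cy" (the principal point, pixels), "origin" and "orientation" of the camera in the world. Camera axes: x right, y down, z forward; pixel columns grow to the right and rows downward; lengths in m; the calibration is good to about 2 mm. A picture is of the moment at which its call begins. There is no depth.
- job.sign_off(): hands the job in; it is judged then, once.
The state is a dict: "clock": time; "qpos": joint angles; "qd": joint speeds; "effort": joint torques, N m; "position": TCP position; "ee_rot": TCP orientation; "contact_force": force on the tool from outside, world axes, zero at the start; "moment": the same for the moment, N m; "width": finger opening in m; "gripper_force": force on a finger pad.
Only numpy, scipy, OpenCV 4.12 (cv2) and the standard library are available. Lean on these libraries where they do the work, as an engineer would, in place of code of your own. Each camera call takes 0.05 s, during which the arm holds its last target. There are 200 camera calls.

## Task

Take the loose timber spacer block and push it against the bent steel bracket so that the plastic bumper facing the bracket goes fully home, then turn the block and do the same with the bumpers on its other two faces, in any order; the bracket must do the pressing, so keep the fingers off the bumpers. Then stand the block upright on the floor of the cardboard tray, in the free place beside or between the two finished ones, and let go. Leave the finished blocks, the bottle, the pot and the screwdriver where they are.

Things in the scene. Friction and masses are not known exactly. Their poses are not given: they have to be found in the camera images.
- block: The loose pine spacer block, 120 (x) x 56 (y) x 80 (z) mm, 0.3 kg, standing on the bench at any yaw, left or right of the bracket; origin at the centre of its underside, z up. One white push-in bumper each on its +x end, -x end and +y side; the -y side is plain. The timber above 40 mm is clear for gripping across the 56 mm width.
- bumper_front_face (a point): Centre of the outer face of the bumper on the block's +x end: a white disc head 26 mm across, 4 mm thick, on a thin shank, on the face's centre line, 24 mm above the block's underside. At the start this point is 11 to 14 mm off the timber, with a gap under the head; fully home the head lies against the timber and the point is 4 mm off it.
- bumper_back_face (a point): The same for the like bumper on the block's -x end.
- bumper_side_face (a point): The same for the like bumper on the block's +y side (at the middle of its length).
- bumper_front (a joint): How far the bumper on the block's +x end is pushed in, in m: 0 = fully out, 0.010 = fully home. It stays where it is left. Pushing it takes about 8 N, plus 20 N per m/s of speed.
- bumper_back (a joint): The same for the bumper on the block's -x end.
- bumper_side (a joint): The same for the bumper on the block's +y side.
- bracket: Bent steel bracket bolted to the bench (immovable): upright leg 110 mm wide (y), 42 mm high, 8 mm thick. Its flat front face looks along the bracket's own -x, roughly towards the robot; the origin lies in that face, at its middle, at bench height. The foot, 6 mm thick with bolt heads to 12 mm, runs 78 mm back (+x); the bench in front of the face is free.
- tray: Shallow open cardboard tray, fixed, outside 190 (x) x 300 (y) x 35 (z) mm, walls and floor 5 mm thick; origin at the centre of its underside. It stands on the other side of the bracket from the loose block. It has places for three blocks in a row, centred 90 mm apart at y = -90, 0 and 90 mm; two are taken, the third (any one of them) is free, with only a thin white card (100 x 50 mm) on its floor.
- finished_a: A finished spacer block, the same timber 120 x 56 x 80 mm with its three bumpers already home, standing loose in a place of the tray with its length roughly along the tray's x; origin at the centre of its underside. To be left alone.
- finished_b: The other finished block, just like it, in another place of the tray. To be left alone.
- bottle: White plastic bottle, 64 mm across, 190 mm high, loose; origin at the centre of its underside. To be left alone.
- pot: Terracotta pot, 90 mm across, 85 mm high, loose; origin at the centre of its underside. To be left alone.
- screwdriver: Screwdriver lying on the bench, 170 mm long along its x, about 30 mm high, loose. To be left alone.
Things that resemble listed ones, but are neither listed nor needed, are in the scene too. What is shaped like the block but black is not meant. Of the things that look like the bracket, the smaller one is meant.

How it is judged:
On the way, in this order (a step that is already met when the one before it is completed fails the run):
1. one bumper is fully home (to within 1.5 mm) with a home bumper still at the bracket face (within 10 mm) (value of joint any of bumper_front, bumper_back, bumper_side above 0.0085 m and ((value of joint bumper_front above 0.0085 m and (x of bumper_front_face in the frame of bracket between -0.01 and 0.01 m and y of bumper_front_face in the frame of bracket between -0.06 and 0.06 m)) or (value of joint bumper_back above 0.0085 m and (x of bumper_back_face in the frame of bracket between -0.01 and 0.01 m and y of bumper_back_face in the frame of bracket between -0.06 and 0.06 m)) or (value of joint bumper_side above 0.0085 m and (x of bumper_side_face in the frame of bracket between -0.01 and 0.01 m and y of bumper_side_face in the frame of bracket between -0.06 and 0.06 m)))), for 0.05 s.
2. two bumpers are fully home with a home bumper still at the bracket face (within 10 mm) ((value of joint each of bumper_front, bumper_back above 0.0085 m or value of joint each of bumper_front, bumper_side above 0.0085 m or value of joint each of bumper_back, bumper_side above 0.0085 m) and ((value of joint bumper_front above 0.0085 m and (x of bumper_front_face in the frame of bracket between -0.01 and 0.01 m and y of bumper_front_face in the frame of bracket between -0.06 and 0.06 m)) or (value of joint bumper_back above 0.0085 m and (x of bumper_back_face in the frame of bracket between -0.01 and 0.01 m and y of bumper_back_face in the frame of bracket between -0.06 and 0.06 m)) or (value of joint bumper_side above 0.0085 m and (x of bumper_side_face in the frame of bracket between -0.01 and 0.01 m and y of bumper_side_face in the frame of bracket between -0.06 and 0.06 m)))), for 0.05 s.
3. all three bumpers are fully home with a home bumper still at the bracket face (within 10 mm) (value of joint each of bumper_front, bumper_back, bumper_side above 0.0085 m and ((value of joint bumper_front above 0.0085 m and (x of bumper_front_face in the frame of bracket between -0.01 and 0.01 m and y of bumper_front_face in the frame of bracket between -0.06 and 0.06 m)) or (value of joint bumper_back above 0.0085 m and (x of bumper_back_face in the frame of bracket between -0.01 and 0.01 m and y of bumper_back_face in the frame of bracket between -0.06 and 0.06 m)) or (value of joint bumper_side above 0.0085 m and (x of bumper_side_face in the frame of bracket between -0.01 and 0.01 m and y of bumper_side_face in the frame of bracket between -0.06 and 0.06 m)))), for 0.05 s.
At the end, for the whole second after the job is handed in: All three bumpers are home to within 1.5 mm, and the spacer block stands upright (within 0.08 rad) and still on the floor of the tray, inside its walls (value of joint each of bumper_front, bumper_back, bumper_side above 0.0085 m and x of block in the frame of tray between -0.09 and 0.09 m and y of block in the frame of tray between -0.145 and 0.145 m and height (world z) of block between 0.002 and 0.01 m and angle between block's own z axis and vertical below 0.08 rad and linear speed of block below 0.02 m/s); the robot touches nothing.
It fails at once if a bumper is pressed with the gripper's fingers (over 4 N) (contact force between the fingers and bumper_front_c0 above 4 N or contact force between the fingers and bumper_back_c0 above 4 N or contact force between the fingers and bumper_side_c0 above 4 N).
It fails at once if a finished block, the bottle, pot or screwdriver is shifted by more than 30 mm (distance of any of finished_a, finished_b, bottle, pot, screwdriver from where it was at the start of the episode above 0.03 m).
It fails at once if a finished block, the bottle or pot is tipped (angle between any of finished_a, finished_b, bottle, pot's own z axis and vertical above 0.3 rad).
It fails at once if the loose block is tipped over (angle between block's own z axis and vertical above 0.8 rad).
It also fails if it takes over 54 s, if anything falls off the work surface, if the arm or the gripper's body presses on something with over 40 N, if the wrist force passes 120 N, or if a joint passes its speed limit or range.

## Working session

There is one attempt and no reset: what is moved stays moved. The work goes in short steps, Python scripts to look and compute and a tool call to move; the robot and the scene stay as the last step left them, time stands still between calls to the robot, and variables do not carry over. Pictures are saved under pics/ and viewed, at most 10 in all, crops included, and the job is handed in when it is done.

Besides the shell and the picture viewer there is one more tool, called after ">>>" as name(argument=value, ...), one argument or row to a line, values as JSON. apply_moves: Moves the arm, as the interface text tells. Its arguments: {"type":"object","properties":{"xyz":{"type":"array","items":{"type":"array","items":{"type":"number","minimum":-1,"maximum":1}}},"rot":{"type":"array","items":{"type":"array","items":{"type":"number","minimum":-1,"maximum":1}}},"hand":{"type":"array","items":{"type":"number"}},"force":{"type":"number"}},"required":["xyz","rot","hand"]}

```bash
mkdir -p pics; ls; cat > h.py <<'E'
import numpy as np, cv2
from scipy.spatial.transform import Rotation as R
from rig import status, get_image, job, manip
def snap(n,fn):
    d=get_image(n); cv2.imwrite(fn,d['pixels'][:,:,::-1]); np.save(fn+'.npy',d,allow_pickle=True); return d
def load(fn): return np.load(fn+'.npy',allow_pickle=True).item()
def Rm(q): return R.from_quat([q[1],q[2],q[3],q[0]]).as_matrix()
def ray(d,u,v,z):
    f=d['pixels'].shape[0]/2/np.tan(np.radians(d['fovy'])/2)
    r=Rm(d['orientation'])@np.array([(u-d['cx'])/f,(v-d['cy'])/f,1]); o=np.array(d['origin'])
    return o+r*(z-o[2])/r[2]
def proj(d,p):
    f=d['pixels'].shape[0]/2/np.tan(np.radians(d['fovy'])/2)
    c=Rm(d['orientation']).T@(np.array(p)-d['origin']); return c[:2]/c[2]*f+[d['cx'],d['cy']]
E
python3 - <<'E'
from h import *
s=status.get_state(); print(s)
for n in ('scene','top'):
    d=snap(n,f'pics/{n}0.png'); print({k:v for k,v in d.items() if k!='pixels'})
a=cv2.imread('pics/scene0.png');b=cv2.imread('pics/top0.png')
E
```

```text
pics
{'clock': 0.0, 'qpos': array([-1.31002342e+00,  2.76536418e-01,  1.50616926e+00,  2.01467510e-05,
        1.36068431e+00, -1.21039570e-01]), 'qd': array([-5.38558081e-06, -1.45081804e-03,  7.01291093e-04,  4.75560673e-04,
        3.27431958e-03, -1.66382034e-03]), 'effort': array([-3.02426570e-04, -4.16773403e+01, -2.45801461e+01, -1.00922030e-04,
        1.07772372e-02,  5.62620457e-07]), 'position': array([ 0.21408554, -0.5330711 ,  0.23045872]), 'ee_rot': array([-8.97165180e-04,  9.81832684e-01,  1.89746601e-01, -5.29100992e-05]), 'contact_force': array([ 0.07090673,  0.18775511, -0.05215318]), 'moment': array([-0.0081333 , -0.01388913, -0.01943403]), 'gripper_force': 0.0, 'width': 0.08536321372390587}
{'fovy': 56.18866944970535, 'cx': 255.9082354925066, 'cy': 189.7096999817979, 'origin': array([1.32797388, 0.19231127, 0.57923813]), 'orientation': array([-0.31300691,  0.52882582,  0.6857235 , -0.39006822])}
{'fovy': 55.9997856711838, 'cx': 259.5418614545644, 'cy': 197.69918075387906, 'origin': array([0.41174271, 0.01745331, 1.14088541]), 'orientation': array([ 0.01007323, -0.70660479,  0.70671225, -0.03414667])}
```

View pics/top0.png

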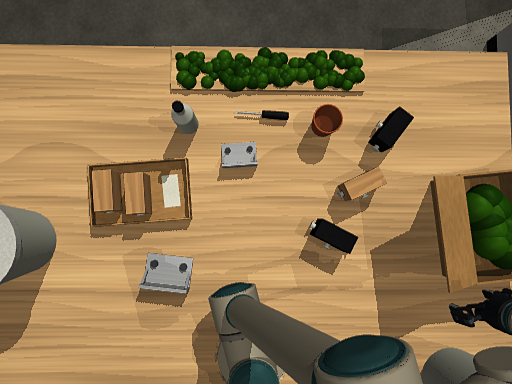

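View pics/scene0.png

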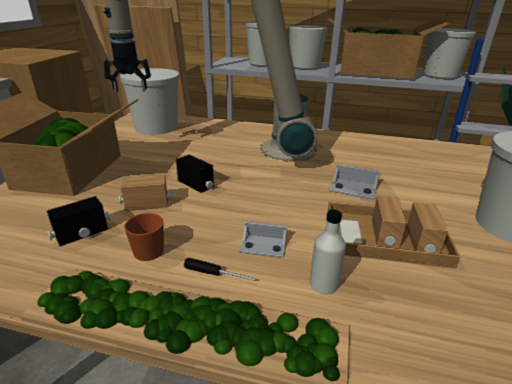

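Candidates: the block-shaped things are timber at (361,184) and black at (391,130) and (333,236), so the timber one is meant. The brackets are at (239,154), about 37 px or 110 mm wide, and (167,272), about 53 px. The upper, smaller one is meant. I'll confirm both in one enlarged crop.

```bash
python3 - <<'E'
from h import *
a=cv2.imread('pics/top0.png'); s=cv2.imread('pics/scene0.png')
A=cv2.resize(a[135:215,205:405],None,fx=4,fy=4,interpolation=cv2.INTER_CUBIC)
B=cv2.resize(a[150:235,80:200],None,fx=3.2,fy=3.2,interpolation=cv2.INTER_CUBIC)
C=cv2.resize(s[160:225,105:230],None,fx=3.2,fy=3.2,interpolation=cv2.INTER_CUBIC)
print(A.shape,B.shape,C.shape)
o=np.zeros((600,800,3),np.uint8); o[:320]=A; o[320:320+272,:384]=B[:272]; o[320:320+208,400:800]=C
cv2.imwrite('pics/c1.png',o)
E
```

```text
(320, 800, 3) (272, 384, 3) (208, 400, 3)
```

View pics/c1.png

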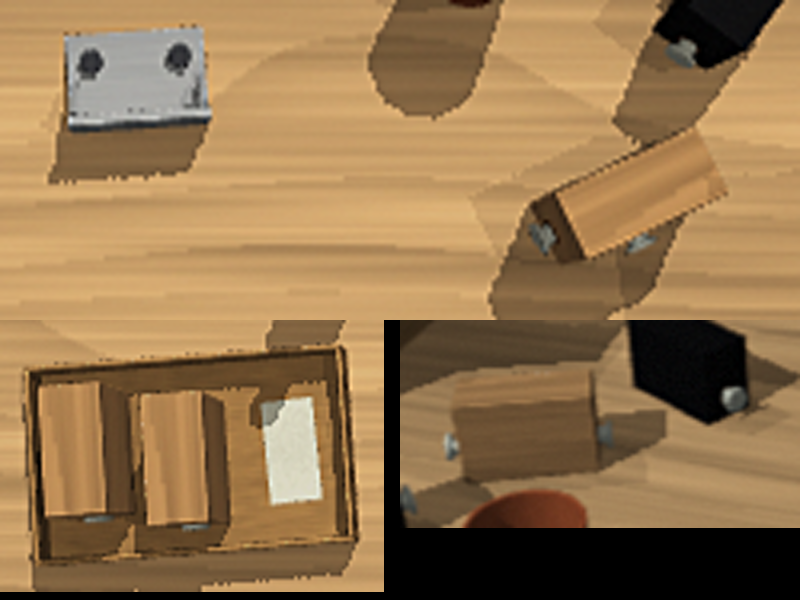

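The crop shows the timber block with its top corners at about (550,193), (695,128), (727,193) and (583,262). Its bumpers are on the left end at (543,235) and on the robot-facing side at (640,243). The small bracket's front edge runs (68,124)-(210,118). The free tray place is the right one, with the white card.

```bash
python3 - <<'E'
from h import *
d=load('pics/top0.png')
def A(X,Y,z): return ray(d,205+(X+.5)/4-.5,135+(Y+.5)/4-.5,z)
def B(X,Y,z): return ray(d,80+(X+.5)/3.2-.5,150+(Y-320+.5)/3.2-.5,z)
np.set_printoptions(precision=4,suppress=True)
P=np.array([A(*p,.08) for p in [(550,193),(695,128),(727,193),(583,262)]])
print('block',P,P.mean(0),[np.linalg.norm(P[i]-P[i-1]) for i in range(4)])
l=P[0]+P[3]-P[1]-P[2]; print('long dir yaw',np.degrees(np.arctan2(l[1],l[0])))
w=P[0]+P[1]-P[2]-P[3]; print('wdir',np.degrees(np.arctan2(w[1],w[0])))
for z,pts in((.042,[(68,123),(210,117)]),(0,[(70,131),(211,124)]),(.006,[(66,37),(203,28)])):
    q=[A(*p,z) for p in pts]; e=q[0]-q[1]; print('bracket',z,q,np.linalg.norm(e),'normal yaw',np.degrees(np.arctan2(e[1],e[0]))-90, (q[0]+q[1])/2)
T=np.array([B(*p,.035) for p in [(25,370),(344,346),(356,541),(39,563)]])
print('tray',T,T.mean(0),[np.linalg.norm(T[i]-T[i-1]) for i in range(4)])
e=T[0]+T[3]-T[1]-T[2];print(np.degrees(np.arctan2(e[1],e[0]))-90)
for pts in ([(40,386),(101,381),(107,514),(48,517)],[(141,394),(203,391),(210,523),(147,525)]):
    Q=np.array([B(*p,.085) for p in pts]); print('fin',Q.mean(0),Q)
Q=np.array([B(*p,.005) for p in [(261,403),(312,396),(322,499),(271,504)]]);print('card',Q.mean(0),Q)
for n,u,v,z in(('bottle',184,120,.0),('pot',326,121,.085),('sd',290,117,.02),('sd2',235,115,.02)): print(n,ray(d,u,v,z))
E
```

```text
block [[ 0.5226 -0.2647  0.08  ]
 [ 0.5718 -0.375   0.08  ]
 [ 0.523  -0.3981  0.08  ]
 [ 0.4712 -0.2886  0.08  ]] [ 0.5222 -0.3316  0.08  ] [np.float64(0.05668834450850768), np.float64(0.12071634408914071), np.float64(0.054034420180210214), np.float64(0.12107495790541628)]
long dir yaw 114.65564676389774
wdir 25.13039773270636
bracket 0.042 [array([0.5795, 0.0958, 0.042 ]), array([ 0.5846, -0.0127,  0.042 ])] 0.1086870651077773 normal yaw 2.6738760581588394 [0.582  0.0415 0.042 ]
bracket 0 [array([0.5795, 0.0972, 0.    ]), array([ 0.5856, -0.0147,  0.    ])] 0.1120572405398665 normal yaw 3.0889552120770247 [0.5825 0.0413 0.    ]
bracket 0.006 [array([0.6536, 0.1003, 0.006 ]), array([ 0.6615, -0.0082,  0.006 ])] 0.10884681529065261 normal yaw 4.159428255118911 [0.6576 0.0461 0.006 ]
tray [[0.5792 0.5027 0.035 ]
 [0.6036 0.202  0.035 ]
 [0.4168 0.1885 0.035 ]
 [0.3965 0.4846 0.035 ]] [0.499  0.3444 0.035 ] [np.float64(0.1836316359760063), np.float64(0.3016901110195177), np.float64(0.18729642375408675), np.float64(0.2967288116583407)]
4.287493618069519
fin [0.4996 0.4351 0.085 ] [[0.5571 0.4669 0.085 ]
 [0.5619 0.4125 0.085 ]
 [0.4411 0.4043 0.085 ]
 [0.4385 0.4566 0.085 ]]
fin [0.4918 0.3444 0.085 ] [[0.5501 0.3764 0.085 ]
 [0.553  0.3207 0.085 ]
 [0.433  0.3122 0.085 ]
 [0.4312 0.3684 0.085 ]]
card [0.5056 0.2569 0.005 ] [[0.5521 0.2872 0.005 ]
 [0.5592 0.2376 0.005 ]
 [0.458  0.2266 0.005 ]
 [0.4531 0.276  0.005 ]]
bottle [0.7312 0.2192 0.    ]
pot [ 0.7079 -0.2177  0.085 ]
sd [ 0.738  -0.1176  0.02  ]
sd2 [0.7429 0.0562 0.02  ]
```

```bash
cat >> h.py <<'E'
import json
def plan(wps, hand):
    """wps: list of (x,y,z,psi_deg,nrows); prints rows from the measured pose"""
    s=status.get_state(); p=np.array(s['position']); M=Rm(s['ee_rot']); X=[];W=[]
    y0=np.degrees(np.arctan2(M[1,0],M[0,0]))
    print('t',round(s['clock'],2),'p',np.round(p,4),'psi',round(y0,2),'tilt',np.round(M[:2,2],4),'q6',round(s['qpos'][5],2),'F',np.round(s['contact_force'],1),'w',round(s['width'],4),'g',s['gripper_force'])
    for x,y,z,psi,n in wps:
        M0=M.copy();p0=p.copy()
        yaw0=np.degrees(np.arctan2(M0[1,0],M0[0,0])); dy=psi-yaw0
        dy=(dy+180)%360-180
        for k in range(1,n+1):
            a=k/n
            pt=p0+(np.array([x,y,z])-p0)*a
            Mt=R.from_euler('z',yaw0+dy*a,degrees=True).as_matrix()@np.diag([1.,-1,-1])
            dx=np.round(M.T@(pt-p)/.3,3)+0.; rv=np.round(R.from_matrix(M.T@Mt).as_rotvec(degrees=True)/60,3)+0.
            X.append(dx.tolist());W.append(rv.tolist())
            p=p+M@dx*.3; M=M@R.from_rotvec(rv*60,degrees=True).as_matrix()
    print(json.dumps(X));print(json.dumps(W));print([hand]*len(X))
    print('max mm/row',max(np.linalg.norm(X,axis=1))*300,'deg',max(np.linalg.norm(W,axis=1))*60)
E
python3 -c "
from h import *
print(manip.tcp_to_grasp)
plan([(.522,-.332,.18,-65.3,10),(.522,-.332,.12,-65.3,2),(.522,-.332,.12,-65.3,2)],1)"
```

```text
0.0187
t 0.1 p [ 0.2141 -0.5332  0.2305] psi 21.88 tilt [-0.0004  0.0016] q6 -0.12 F [ 0.4  0.6 -0.7] w 0.0852 g 0.0
[[0.12, -0.024, 0.017], [0.115, -0.042, 0.017], [0.108, -0.059, 0.017], [0.097, -0.074, 0.016], [0.085, -0.089, 0.017], [0.071, -0.1, 0.017], [0.054, -0.11, 0.017], [0.037, -0.117, 0.017], [0.02, -0.121, 0.017], [0.0, -0.122, 0.016], [0.0, 0.0, 0.1], [0.0, 0.0, 0.1], [0.0, 0.0, 0.0], [0.0, 0.0, 0.0]]
[[-0.002, 0.0, 0.145], [0.0, 0.0, 0.146], [0.0, 0.0, 0.145], [0.0, 0.0, 0.145], [0.0, 0.0, 0.145], [0.0, 0.0, 0.146], [0.0, 0.0, 0.145], [0.0, 0.0, 0.145], [0.0, 0.0, 0.146], [0.0, 0.0, 0.145], [0.0, 0.0, 0.0], [0.0, 0.0, 0.0], [0.0, 0.0, 0.0], [0.0, 0.0, 0.0]]
[1, 1, 1, 1, 1, 1, 1, 1, 1, 1, 1, 1, 1, 1]
max mm/row 37.271302633527576 deg 8.76
```

>>> apply_moves(
  xyz=[
    [0.12, -0.024, 0.017],
    [0.115, -0.042, 0.017],
    [0.108, -0.059, 0.017],
    [0.097, -0.074, 0.016],
    [0.085, -0.089, 0.017],
    [0.071, -0.1, 0.017],
    [0.054, -0.11, 0.017],
    [0.037, -0.117, 0.017],
  ],
  rot=[
    [-0.002, 0, 0.145],
    [0, 0, 0.146],
    [0, 0, 0.145],
    [0, 0, 0.145],
    [0, 0, 0.145],
    [0, 0, 0.146],
    [0, 0, 0.145],
    [0, 0, 0.145],
  ],
  hand=[1, 1, 1, 1, 1, 1, 1, 1],
)

```text
clock: 1.1
position: [0.4613, -0.3717, 0.19]
ee_rot: [0.001, 0.913, -0.408, 0.0]
contact_force: [-1.0, -0.4, -0.0]
width: 0.0853
gripper_force: 0.0
```

>>> apply_moves(
  xyz=[
    [0.02, -0.121, 0.017],
    [0, -0.122, 0.016],
    [0, 0, 0.1],
    [0, 0, 0],
    [0, 0, 0],
  ],
  rot=[
    [0, 0, 0.146],
    [0, 0, 0.145],
    [0, 0, 0],
    [0, 0, 0],
    [0, 0, 0],
  ],
  hand=[1, 1, 1, 1, 1],
)

```text
clock: 1.72
position: [0.522, -0.333, 0.1511]
ee_rot: [0.001, 0.842, -0.54, 0.001]
contact_force: [0.4, -0.0, -0.0]
width: 0.0853
gripper_force: 0.0
```

```bash
python3 -c "
from h import *
plan([(.522,-.332,.12,-65.3,2)],1)
a=snap('top','pics/top1.png');b=snap('scene','pics/scene1.png')
A=cv2.imread('pics/top1.png')[140:230,310:420];B=cv2.imread('pics/scene1.png')[110:230,80:220]
A=cv2.resize(A,(440,360),interpolation=2);B=cv2.resize(B,(360,308),interpolation=2)
o=np.zeros((360,800,3),np.uint8);o[:,:440]=A;o[:308,440:]=B;cv2.imwrite('pics/c2.png',o)"
```

```text
t 1.73 p [ 0.522  -0.333   0.1511] psi -65.32 tilt [ 0.0008 -0.0023] q6 2.03 F [ 0.4 -0.  -0. ] w 0.0853 g 0.0
[[-0.002, -0.001, 0.052], [-0.001, 0.0, 0.052]]
[[0.0, -0.002, 0.0], [0.0, 0.0, 0.0]]
[1, 1]
max mm/row 15.614416415607725 deg 0.12
```

View pics/c2.png

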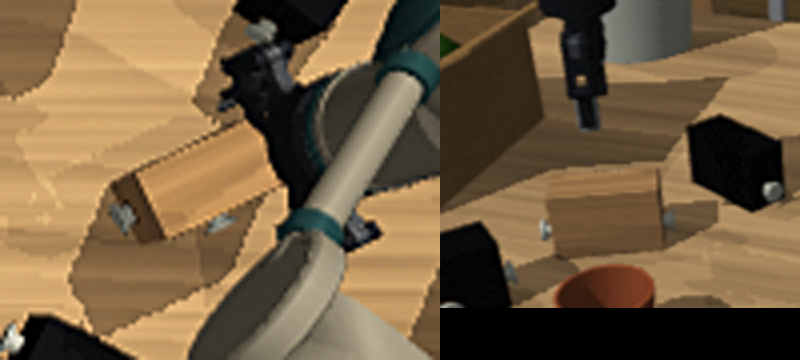

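The crop shows the gripper over the block: fingers at about (250,75) and (350,235), block top centre at about (205,185). I'll check the parallax by projection.

```bash
python3 -c "
from h import *
d=load('pics/top1.png'); s=load('pics/scene1.png')
t=np.radians(-65.3-90); yv=np.array([np.cos(t),np.sin(t),0])
for z in (.155,.18,.2):
  for k in (-.05,0,.05):
    p=np.array([.522,-.333,z])+yv*k; q=proj(d,p); print(z,k,q,(q-[310,140])*4, (proj(s,p)-[80,110])*360/140)
print('block top c',(proj(d,[.522,-.332,.08])-[310,140])*4,(proj(s,[.522,-.332,.08])-[80,110])*360/140)
q=ray(d,310+115/4,140+193/4,.024);
"
```

```text
0.155 -0.05 [365.83794917 164.09605068] [223.35179667  96.38420273] [152.19270371 139.82468877]
0.155 0 [373.60721811 180.36669678] [254.42887242 161.4667871 ] [156.50826657 119.69920068]
0.155 0.05 [381.40954843 196.70658106] [285.63819372 226.82632423] [160.47114958 101.21842371]
0.18 -0.05 [368.85795191 162.66438554] [235.43180762  90.65754216] [148.62459467 117.7188948 ]
0.18 0 [376.83204291 179.34708824] [267.32817162 157.38835297] [153.14882602  98.2918672 ]
0.18 0.05 [384.84093464 196.10259803] [299.36373856 224.41039213] [157.29882939  80.4717727 ]
0.2 -0.05 [371.38698259 161.46547104] [245.54793036  85.86188415] [145.70127674  99.60782724]
0.2 0 [379.53286531 178.4931561 ] [278.13146124 153.97262438] [150.39929272  80.77104036]
0.2 0.05 [387.71504098 195.59670586] [310.86016392 222.38682342] [154.70488913  63.50766745]
block top c [217.98786594 172.56586391] [166.90998193 180.93767711]
```

>>> apply_moves(
  xyz=[
    [-0.002, -0.002, 0.1],
    [0, 0, 0.1],
    [0, 0, 0.1],
    [0, 0, 0.047],
    [0, 0, 0],
    [0, 0, 0],
    [0, 0, 0],
    [0, 0, 0],
  ],
  rot=[
    [0, -0.002, 0],
    [0, 0, 0],
    [0, 0, 0],
    [0, 0, 0],
    [0, 0, 0],
    [0, 0, 0],
    [0, 0, 0],
    [0, 0, 0],
  ],
  hand=[1, 1, 1, 1, 1, -1, -1, -1],
  force=80,
)

```text
clock: 2.82
position: [0.5235, -0.3328, 0.0485]
ee_rot: [0.0, 0.842, -0.539, 0.002]
contact_force: [0.1, -0.0, 5.5]
width: 0.0548
gripper_force: 86.7
```

>>> apply_moves(
  xyz=[
    [0, 0, 0],
    [0, 0, 0],
    [0, 0, 0],
  ],
  rot=[
    [0, 0, 0],
    [0, 0, 0],
    [0, 0, 0],
  ],
  hand=[-1, -1, -1],
)

```text
clock: 3.2
position: [0.5235, -0.3328, 0.0484]
ee_rot: [0.0, 0.842, -0.54, 0.002]
contact_force: [0.8, -0.2, 5.7]
width: 0.0547
gripper_force: 86.7
```

```bash
python3 -c "
from h import *
# pre-press pose: block centre 64+40 mm before the face
n=np.radians(3.3); c=np.array([.5825,.0415])-.11*np.array([np.cos(n),np.sin(n)]); print(c)
plan([(.522,-.332,.15,-65.3,4),(c[0],c[1],.15,3.3,12)],-1)"
```

```text
[0.4726824  0.03516796]
t 3.2 p [ 0.5235 -0.3328  0.0484] psi -65.3 tilt [ 0.0027 -0.0025] q6 2.03 F [ 0.8 -0.2  5.7] w 0.0547 g 86.70997023582458
[[-0.001, 0.001, -0.085], [-0.001, 0.001, -0.084], [-0.001, 0.0, -0.085], [-0.001, 0.001, -0.085], [-0.098, -0.03, 0.0], [-0.095, -0.04, 0.0], [-0.091, -0.049, 0.0], [-0.085, -0.058, 0.0], [-0.079, -0.066, 0.0], [-0.072, -0.073, 0.0], [-0.064, -0.081, 0.0], [-0.056, -0.086, 0.0], [-0.047, -0.092, 0.0], [-0.038, -0.095, 0.0], [-0.028, -0.099, 0.0], [-0.018, -0.102, 0.0]]
[[-0.001, -0.003, 0.0], [0.0, 0.0, 0.0], [0.0, 0.0, 0.0], [0.0, 0.0, 0.0], [0.0, 0.0, -0.095], [0.0, 0.0, -0.096], [0.0, 0.0, -0.095], [0.0, 0.0, -0.095], [0.0, 0.0, -0.095], [0.0, 0.0, -0.096], [0.0, 0.0, -0.095], [0.0, 0.0, -0.095], [0.0, 0.0, -0.096], [0.0, 0.0, -0.095], [0.0, 0.0, -0.095], [0.0, 0.0, -0.095]]
[-1, -1, -1, -1, -1, -1, -1, -1, -1, -1, -1, -1, -1, -1, -1, -1]
max mm/row 31.07281770293772 deg 5.76
```

>>> apply_moves(
  xyz=[
    [-0.001, 0.001, -0.085],
    [-0.001, 0.001, -0.084],
    [-0.001, 0, -0.085],
    [-0.001, 0.001, -0.085],
    [-0.098, -0.03, 0],
    [-0.095, -0.04, 0],
    [-0.091, -0.049, 0],
    [-0.085, -0.058, 0],
  ],
  rot=[
    [-0.001, -0.003, 0],
    [0, 0, 0],
    [0, 0, 0],
    [0, 0, 0],
    [0, 0, -0.095],
    [0, 0, -0.096],
    [0, 0, -0.095],
    [0, 0, -0.095],
  ],
  hand=[-1, -1, -1, -1, -1, -1, -1, -1],
)

```text
clock: 4.2
position: [0.504, -0.2076, 0.1483]
ee_rot: [-0.001, 0.933, -0.361, -0.002]
contact_force: [0.1, -0.1, -2.3]
width: 0.0545
gripper_force: 85.7
```

>>> apply_moves(
  xyz=[
    [-0.079, -0.066, 0],
    [-0.072, -0.073, 0],
    [-0.064, -0.081, 0],
    [-0.056, -0.086, 0],
    [-0.047, -0.092, 0],
    [-0.038, -0.095, 0],
    [-0.028, -0.099, 0],
    [-0.018, -0.102, 0],
  ],
  rot=[
    [0, 0, -0.095],
    [0, 0, -0.096],
    [0, 0, -0.095],
    [0, 0, -0.095],
    [0, 0, -0.096],
    [0, 0, -0.095],
    [0, 0, -0.095],
    [0, 0, -0.095],
  ],
  hand=[-1, -1, -1, -1, -1, -1, -1, -1],
)

```text
clock: 5.2
position: [0.471, 0.0369, 0.1491]
ee_rot: [-0.001, 1.0, 0.03, -0.002]
contact_force: [0.1, -0.3, -3.7]
width: 0.055
gripper_force: 85.6
```

>>> apply_moves(
  xyz=[
    [0, 0, 0],
    [0, 0, 0],
  ],
  rot=[
    [0, 0, 0],
    [0, 0, 0],
  ],
  hand=[-1, -1],
)

```text
clock: 5.45
position: [0.4716, 0.0356, 0.1492]
ee_rot: [-0.001, 1.0, 0.029, -0.001]
contact_force: [0.1, -0.1, -3.8]
width: 0.0547
gripper_force: 85.9
```

```bash
python3 -c "
from h import *
plan([(.4727,.0352,.05,3.3,5),(.4727,.0352,.05,3.3,1)],-1)
snap('top','pics/top2.png');snap('scene','pics/scene2.png')
A=cv2.imread('pics/top2.png')[135:235,200:300];B=cv2.imread('pics/scene2.png')[110:270,170:330]
A=cv2.resize(A,(400,400),interpolation=2);B=cv2.resize(B,(400,400),interpolation=2)
cv2.imwrite('pics/c3.png',np.hstack([A,B]))"
```

```text
t 5.45 p [0.4716 0.0356 0.1492] psi 3.27 tilt [-0.0027  0.0016] q6 1.44 F [ 0.1 -0.1 -3.8] w 0.0547 g 85.91269969940186
[[0.001, 0.0, 0.066], [0.001, 0.001, 0.066], [0.0, 0.0, 0.066], [0.001, 0.0, 0.066], [0.001, 0.001, 0.067], [0.0, 0.0, 0.0]]
[[-0.002, 0.002, 0.0], [0.0, 0.0, 0.0], [0.0, 0.0, 0.0], [0.0, 0.0, 0.0], [0.0, 0.0, 0.0], [0.0, 0.0, 0.0]]
[-1, -1, -1, -1, -1, -1]
max mm/row 20.104477113319813 deg 0.16970562748477142
```

View pics/c3.png

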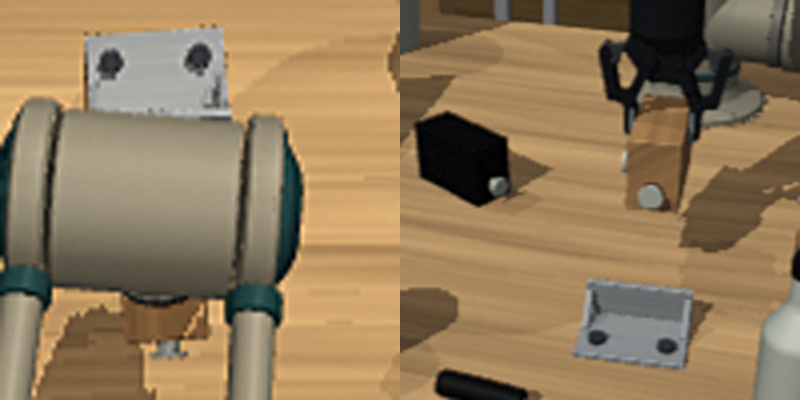

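The scene crop shows the block hanging level with its end bumper facing the bracket at (651,197), full-image (270.4,188.8). The side bumper is at the left at (625,160). I'll check it against the expected place.

```bash
python3 -c "
from h import *
d=load('pics/scene2.png'); print(ray(d,270.2,188.6,.125), proj(d,[.5440,.0397,.125]))
# bracket corners in scene crop: leg top at (587,281),(691,291)
for X,Y,z in ((586,281,.042),(692,290,.042),(575,355,.006),(686,367,.006)): print(ray(d,170+(X-400)/2.5-.3,110+Y/2.5-.3,z))
"
```

```text
[0.54740594 0.04059251 0.125     ] [270.14012607 187.91411019]
[ 0.59361089 -0.01527955  0.042     ]
[0.57994408 0.09330727 0.042     ]
[ 0.66816618 -0.00538539  0.006     ]
[0.65698011 0.1031044  0.006     ]
```

>>> apply_moves(
  xyz=[
    [0.001, 0, 0.066],
    [0.001, 0.001, 0.066],
    [0, 0, 0.066],
    [0.001, 0, 0.066],
    [0.001, 0.001, 0.066],
    [0, 0, 0],
    [0, 0, 0],
  ],
  rot=[
    [-0.002, 0.002, 0],
    [0, 0, 0],
    [0, 0, 0],
    [0, 0, 0],
    [0, 0, 0],
    [0, 0, 0],
    [0, 0, 0],
  ],
  hand=[-1, -1, -1, -1, -1, -1, -1],
  force=110,
)

```text
clock: 6.42
position: [0.4732, 0.0349, 0.0505]
ee_rot: [-0.0, 1.0, 0.028, -0.0]
contact_force: [1.0, -0.6, -2.3]
width: 0.0543
gripper_force: 121.0
```

>>> apply_moves(
  xyz=[
    [0.03, 0, 0.001],
    [0.03, 0, 0.001],
    [0.03, 0, 0],
    [0.02, 0, 0],
    [0.01, 0, 0],
    [0.01, 0, 0],
    [0.01, 0, 0],
    [0.01, 0, 0],
  ],
  rot=[
    [0, 0, 0],
    [0, 0, 0],
    [0, 0, 0],
    [0, 0, 0],
    [0, 0, 0],
    [0, 0, 0],
    [0, 0, 0],
    [0, 0, 0],
  ],
  hand=[-1, -1, -1, -1, -1, -1, -1, -1],
)

```text
clock: 7.42
position: [0.5104, 0.0379, 0.0491]
ee_rot: [-0.0, 1.0, 0.029, -0.008]
contact_force: [-14.4, -1.9, 9.0]
width: 0.0545
gripper_force: 122.6
```

>>> apply_moves(
  xyz=[
    [0.005, 0, 0],
    [0, 0, 0],
  ],
  rot=[
    [0, 0, 0],
    [0, 0, 0],
  ],
  hand=[-1, -1],
)

```text
clock: 7.68
position: [0.512, 0.038, 0.0491]
ee_rot: [-0.0, 1.0, 0.029, -0.008]
contact_force: [-13.7, -2.1, 8.7]
width: 0.0546
gripper_force: 122.6
```

>>> apply_moves(
  xyz=[
    [0.01, 0, 0],
    [0.01, 0, 0],
    [0.01, 0, 0],
    [0, 0, 0],
  ],
  rot=[
    [0, 0, 0],
    [0, 0, 0],
    [0, 0, 0],
    [0, 0, 0],
  ],
  hand=[-1, -1, -1, -1],
)

```text
clock: 8.18
position: [0.5155, 0.0381, 0.0493]
ee_rot: [0.0, 0.999, 0.03, -0.013]
contact_force: [-24.1, -2.7, 19.6]
width: 0.0543
gripper_force: 124.2
```

>>> apply_moves(
  xyz=[
    [0.01, 0, 0],
    [0, 0, 0],
  ],
  rot=[
    [0, 0, 0],
    [0, 0, 0],
  ],
  hand=[-1, -1],
)

```text
clock: 8.43
position: [0.5156, 0.0381, 0.0495]
ee_rot: [0.0, 0.999, 0.03, -0.016]
contact_force: [-30.2, -4.5, 25.7]
width: 0.0546
gripper_force: 124.8
```

>>> apply_moves(
  xyz=[
    [-0.04, 0, 0],
    [-0.06, 0, -0.01],
    [-0.08, 0, -0.05],
    [-0.04, 0, -0.1],
    [0, 0, -0.1],
    [0, 0, -0.02],
    [0, 0, 0],
    [0, 0, 0],
  ],
  rot=[
    [0, 0, 0],
    [0, 0, 0],
    [0, 0, 0],
    [0, 0, 0],
    [0, 0, 0],
    [0, 0, 0],
    [0, 0, 0],
    [0, 0, 0],
  ],
  hand=[-1, -1, -1, -1, -1, -1, -1, -1],
)

```text
clock: 9.43
position: [0.4647, 0.035, 0.1324]
ee_rot: [-0.0, 1.0, 0.029, -0.001]
contact_force: [0.1, 0.4, -1.3]
width: 0.0545
gripper_force: 121.1
```

```bash
python3 -c "
from h import *
plan([(.46,.035,.14,93.5,12)],-1)
snap('scene','pics/scene3.png')
B=cv2.imread('pics/scene3.png')[120:200,230:310]
B=cv2.resize(B,(640,600),interpolation=2)
cv2.imwrite('pics/c4.png',B)"
```

```text
t 9.43 p [0.4647 0.035  0.1324] psi 3.28 tilt [-0.0027  0.0005] q6 1.44 F [ 0.1  0.4 -1.3] w 0.0545 g 121.12890243530273
[[-0.001, 0.0, -0.002], [-0.002, 0.0, -0.002], [-0.001, -0.001, -0.002], [-0.001, 0.0, -0.002], [-0.001, -0.001, -0.003], [-0.001, -0.001, -0.002], [-0.001, -0.001, -0.002], [-0.001, -0.001, -0.002], [0.0, -0.001, -0.002], [-0.001, -0.001, -0.002], [0.0, -0.001, -0.002], [0.0, -0.002, -0.002]]
[[-0.001, 0.002, -0.125], [0.0, 0.001, -0.126], [0.0, 0.0, -0.125], [0.0, 0.0, -0.125], [0.0, 0.0, -0.126], [0.0, 0.0, -0.125], [0.0, 0.0, -0.125], [0.0, 0.0, -0.125], [0.0, 0.0, -0.126], [0.001, 0.0, -0.125], [0.0, 0.0, -0.125], [0.0, 0.0, -0.126]]
[-1, -1, -1, -1, -1, -1, -1, -1, -1, -1, -1, -1]
max mm/row 0.99498743710662 deg 7.56023809148892
```

View pics/c4.png

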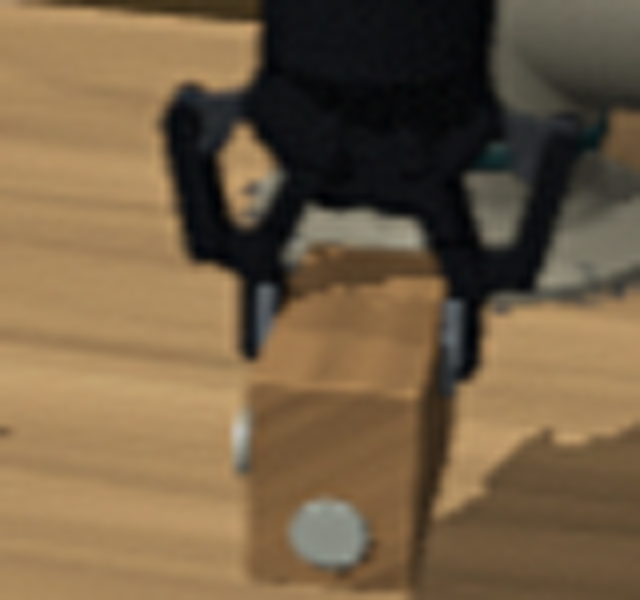

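The bumper disc at (328,533) now lies flat on the timber, so it is home; the side bumper at (240,440) still stands off. Next is the side press.

>>> apply_moves(
  xyz=[
    [0, 0, 0],
    [0, 0, 0],
    [0, 0, 0],
    [0, 0, 0],
    [0, 0, 0],
    [0, 0, 0],
    [0, 0, 0],
    [0, 0, 0],
  ],
  rot=[
    [0, 0, -0.15],
    [0, 0, -0.15],
    [0, 0, -0.15],
    [0, 0, -0.15],
    [0, 0, -0.15],
    [0, 0, -0.15],
    [0, 0, -0.15],
    [0, 0, -0.15],
  ],
  hand=[-1, -1, -1, -1, -1, -1, -1, -1],
)

```text
clock: 10.48
position: [0.4649, 0.035, 0.1325]
ee_rot: [-0.001, 0.79, 0.613, -0.001]
contact_force: [-0.4, 0.1, -2.6]
width: 0.0541
gripper_force: 121.1
```

>>> apply_moves(
  xyz=[
    [0, 0, 0],
    [0, 0, 0],
    [0, 0, 0],
    [0, 0, 0],
  ],
  rot=[
    [0, 0, -0.15],
    [0, 0, -0.15],
    [0, 0, 0],
    [0, 0, 0],
  ],
  hand=[-1, -1, -1, -1],
)

```text
clock: 10.98
position: [0.4652, 0.035, 0.1331]
ee_rot: [-0.001, 0.687, 0.726, -0.0]
contact_force: [0.8, 0.0, -2.5]
width: 0.0543
gripper_force: 121.1
```

```bash
python3 -c "
from h import *
plan([(.48,.035,.052,93.5,5)],-1)"
```

```text
t 10.97 p [0.4652 0.035  0.1331] psi 93.15 tilt [-0.0014  0.0004] q6 -0.13 F [ 0.8  0.  -2.5] w 0.0543 g 121.05362176895142
[[-0.001, 0.01, 0.054], [0.0, 0.01, 0.054], [-0.001, 0.01, 0.054], [0.0, 0.009, 0.054], [-0.001, 0.01, 0.054]]
[[-0.001, 0.0, -0.001], [0.0, 0.0, -0.001], [0.0, 0.0, -0.001], [0.0, 0.0, -0.002], [0.0, 0.0, -0.001]]
[-1, -1, -1, -1, -1]
max mm/row 16.47816737383135 deg 0.12
```

>>> apply_moves(
  xyz=[
    [-0.001, 0.01, 0.054],
    [0, 0.01, 0.054],
    [-0.001, 0.01, 0.054],
    [0, 0.009, 0.054],
    [-0.001, 0.01, 0.053],
    [0, 0, 0],
    [0, 0, 0],
  ],
  rot=[
    [-0.001, 0, -0.001],
    [0, 0, -0.001],
    [0, 0, -0.001],
    [0, 0, -0.002],
    [0, 0, -0.001],
    [0, 0, 0],
    [0, 0, 0],
  ],
  hand=[-1, -1, -1, -1, -1, -1, -1],
)

```text
clock: 11.85
position: [0.4805, 0.035, 0.0533]
ee_rot: [0.0, 0.685, 0.729, 0.0]
contact_force: [0.3, -0.8, -2.5]
width: 0.0546
gripper_force: 121.1
```

>>> apply_moves(
  xyz=[
    [0, 0.045, 0],
    [0, 0.045, 0],
    [0, 0.045, 0],
    [0, 0.032, 0],
    [0, 0.01, 0],
    [0, 0.01, 0],
    [0, 0.01, 0],
    [0, 0.01, 0],
  ],
  rot=[
    [0, 0, 0],
    [0, 0, 0],
    [0, 0, 0],
    [0, 0, 0],
    [0, 0, 0],
    [0, 0, 0],
    [0, 0, 0],
    [0, 0, 0],
  ],
  hand=[-1, -1, -1, -1, -1, -1, -1, -1],
)

```text
clock: 12.85
position: [0.5421, 0.0389, 0.053]
ee_rot: [0.0, 0.684, 0.729, 0.0]
contact_force: [-0.4, -0.2, -2.7]
width: 0.0543
gripper_force: 121.1
```

>>> apply_moves(
  xyz=[
    [0, 0.01, 0],
    [0, 0.01, 0],
    [0, 0.01, 0],
    [0, 0.005, 0],
    [0, 0, 0],
  ],
  rot=[
    [0, 0, 0],
    [0, 0, 0],
    [0, 0, 0],
    [0, 0, 0],
    [0, 0, 0],
  ],
  hand=[-1, -1, -1, -1, -1],
)

```text
clock: 13.48
position: [0.5477, 0.0396, 0.0519]
ee_rot: [-0.004, 0.684, 0.729, -0.003]
contact_force: [-7.2, -1.2, -0.7]
width: 0.0545
gripper_force: 121.5
```

>>> apply_moves(
  xyz=[
    [0, 0.01, 0],
    [0, 0.01, 0],
    [0, 0.01, 0],
    [0, 0, 0],
  ],
  rot=[
    [0, 0, 0],
    [0, 0, 0],
    [0, 0, 0],
    [0, 0, 0],
  ],
  hand=[-1, -1, -1, -1],
)

```text
clock: 13.98
position: [0.5514, 0.04, 0.0511]
ee_rot: [-0.007, 0.684, 0.73, -0.007]
contact_force: [-16.2, -1.8, 3.6]
width: 0.0543
gripper_force: 122.1
```

>>> apply_moves(
  xyz=[
    [0, 0.01, 0],
    [0, 0.01, 0],
    [0, 0, 0],
  ],
  rot=[
    [0, 0, 0],
    [0, 0, 0],
    [0, 0, 0],
  ],
  hand=[-1, -1, -1],
)

```text
clock: 14.35
position: [0.5517, 0.0402, 0.0501]
ee_rot: [-0.012, 0.684, 0.73, -0.011]
contact_force: [-23.1, -2.9, 7.0]
width: 0.054
gripper_force: 122.2
```

>>> apply_moves(
  xyz=[
    [0, -0.05, 0],
    [0, -0.07, -0.01],
    [0, -0.1, -0.05],
    [0, -0.08, -0.1],
    [0, -0.05, -0.1],
    [0, -0.03, -0.02],
    [0, 0, 0],
    [0, 0, 0],
  ],
  rot=[
    [0, 0, 0],
    [0, 0, 0],
    [0, 0, 0],
    [0, 0, 0],
    [0, 0, 0],
    [0, 0, 0],
    [0, 0, 0],
    [0, 0, 0],
  ],
  hand=[-1, -1, -1, -1, -1, -1, -1, -1],
)

```text
clock: 15.35
position: [0.454, 0.0333, 0.136]
ee_rot: [-0.0, 0.684, 0.729, 0.0]
contact_force: [-0.3, -0.2, -2.9]
width: 0.0545
gripper_force: 120.9
```

```bash
python3 -c "
from h import *
plan([(.455,.035,.14,183.5,10)],-1)
snap('scene','pics/scene4.png')
B=cv2.imread('pics/scene4.png')[110:200,220:320]
B=cv2.resize(B,(660,594),interpolation=2)
cv2.imwrite('pics/c5.png',B)"
```

```text
t 15.35 p [0.454  0.0333 0.136 ] psi 93.63 tilt [-0.      0.0005] q6 -0.14 F [-0.3 -0.2 -2.9] w 0.0545 g 120.89166641235352
[[0.001, 0.0, -0.001], [0.0, 0.001, -0.002], [0.0, 0.0, -0.001], [0.001, 0.001, -0.001], [0.0, 0.001, -0.002], [0.0, 0.0, -0.001], [0.0, 0.001, -0.001], [0.0, 0.001, -0.002], [0.0, 0.0, -0.001], [0.0, 0.001, -0.001]]
[[0.0, 0.0, -0.15], [0.0, 0.0, -0.15], [0.0, 0.0, -0.149], [0.0, 0.0, -0.15], [0.0, 0.0, -0.15], [0.0, 0.0, -0.15], [0.0, 0.0, -0.149], [0.0, 0.0, -0.15], [0.0, 0.0, -0.15], [0.0, 0.0, -0.15]]
[-1, -1, -1, -1, -1, -1, -1, -1, -1, -1]
max mm/row 0.6708203932499368 deg 9.0
```

View pics/c5.png

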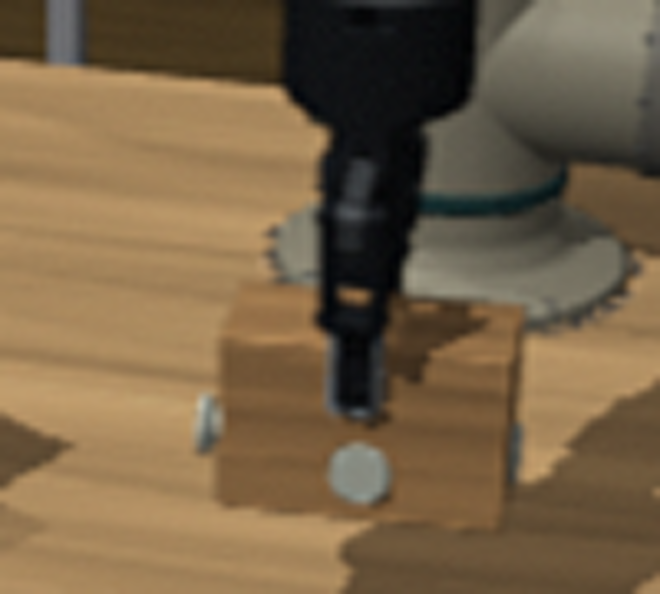

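The side disc at (358,473) is flat on the timber and the right one at (515,455) is flush. The left one at (207,423) still stands off, so I turn the block and press it.

>>> apply_moves(
  xyz=[
    [0, 0, 0],
    [0, 0, 0],
    [0, 0, 0],
    [0, 0, 0],
    [0, 0, 0],
    [0, 0, 0],
    [0, 0, 0],
    [0, 0, 0],
  ],
  rot=[
    [0, 0, -0.15],
    [0, 0, -0.15],
    [0, 0, -0.15],
    [0, 0, -0.15],
    [0, 0, -0.15],
    [0, 0, -0.15],
    [0, 0, -0.15],
    [0, 0, -0.15],
  ],
  hand=[-1, -1, -1, -1, -1, -1, -1, -1],
)

```text
clock: 16.4
position: [0.454, 0.0333, 0.1359]
ee_rot: [-0.0, 0.122, 0.992, 0.0]
contact_force: [-0.6, 0.8, -2.6]
width: 0.0546
gripper_force: 121.0
```

>>> apply_moves(
  xyz=[
    [0, 0, 0],
    [0, 0, 0],
    [0, 0, 0],
    [0, 0, 0],
  ],
  rot=[
    [0, 0, -0.15],
    [0, 0, -0.15],
    [0, 0, 0],
    [0, 0, 0],
  ],
  hand=[-1, -1, -1, -1],
)

```text
clock: 16.9
position: [0.4539, 0.0333, 0.1364]
ee_rot: [-0.0, -0.031, 1.0, 0.0]
contact_force: [-0.5, -0.4, -2.2]
width: 0.0542
gripper_force: 121.0
```

```bash
python3 -c "
from h import *
d=load('pics/scene4.png')
n=np.radians(3.6); ex=np.array([np.cos(n),np.sin(n),0]); ey=np.array([-ex[1],ex[0],0]); c=np.array([.454,.0333,.136-.0486])
for off in (0,.003):
  for sy in (-.06,.06):
    for z in (0,.08): print(off,sy,z,(proj(d,c+ex*.028+ey*(sy+off)+[0,0,z])-[220,110])*6.6)
plan([(.465,.035,.052,183.5,5)],-1)"
```

```text
0 -0.06 0 [207.08910775 505.02944187]
0 -0.06 0.08 [209.15230596 332.68374673]
0 0.06 0 [491.93843391 535.39250717]
0 0.06 0.08 [506.14282752 361.02605179]
0.003 -0.06 0 [214.08465766 505.7751215 ]
0.003 -0.06 0.08 [216.44056396 333.37927745]
0.003 0.06 0 [499.19423143 536.16592748]
0.003 0.06 0.08 [513.71385388 361.74856757]
t 16.9 p [0.4539 0.0333 0.1364] psi -176.49 tilt [-0.0002  0.0004] q6 -1.71 F [-0.5 -0.4 -2.2] w 0.0542 g 121.01765155792236
[[-0.007, 0.001, 0.056], [-0.008, 0.0, 0.057], [-0.007, 0.001, 0.056], [-0.008, 0.001, 0.056], [-0.007, 0.0, 0.056]]
[[0.0, 0.0, 0.0], [0.0, 0.0, 0.0], [0.0, 0.0, 0.0], [0.0, 0.0, 0.0], [0.0, 0.0, 0.0]]
[-1, -1, -1, -1, -1]
max mm/row 17.267599717389793 deg 0.0
```

>>> apply_moves(
  xyz=[
    [-0.007, 0.001, 0.056],
    [-0.008, 0, 0.057],
    [-0.007, 0.001, 0.056],
    [-0.008, 0.001, 0.056],
    [-0.007, 0, 0.054],
    [0, 0, 0],
    [0, 0, 0],
  ],
  rot=[
    [0, 0, 0],
    [0, 0, 0],
    [0, 0, 0],
    [0, 0, 0],
    [0, 0, 0],
    [0, 0, 0],
    [0, 0, 0],
  ],
  hand=[-1, -1, -1, -1, -1, -1, -1],
)

```text
clock: 17.77
position: [0.4653, 0.0349, 0.0536]
ee_rot: [0.001, -0.031, 1.0, 0.0]
contact_force: [-1.0, 0.6, -2.2]
width: 0.0545
gripper_force: 121.0
```

>>> apply_moves(
  xyz=[
    [-0.04, 0, 0],
    [-0.04, 0, 0],
    [-0.04, 0, 0],
    [-0.02, 0, 0],
    [-0.01, 0, 0],
    [-0.01, 0, 0],
    [-0.01, 0, 0],
    [-0.01, 0, 0],
  ],
  rot=[
    [0, 0, 0],
    [0, 0, 0],
    [0, 0, 0],
    [0, 0, 0],
    [0, 0, 0],
    [0, 0, 0],
    [0, 0, 0],
    [0, 0, 0],
  ],
  hand=[-1, -1, -1, -1, -1, -1, -1, -1],
)

```text
clock: 18.77
position: [0.5141, 0.0383, 0.0524]
ee_rot: [-0.005, -0.032, 0.999, 0.0]
contact_force: [-8.2, -0.9, 0.4]
width: 0.0544
gripper_force: 121.2
```

>>> apply_moves(
  xyz=[
    [-0.01, 0, 0],
    [-0.01, 0, 0],
    [-0.01, 0, 0],
    [-0.01, 0, 0],
    [0, 0, 0],
  ],
  rot=[
    [0, 0, 0],
    [0, 0, 0],
    [0, 0, 0],
    [0, 0, 0],
    [0, 0, 0],
  ],
  hand=[-1, -1, -1, -1, -1],
)

```text
clock: 19.4
position: [0.5222, 0.0391, 0.0517]
ee_rot: [-0.008, -0.032, 0.999, 0.0]
contact_force: [-12.0, -2.5, 2.2]
width: 0.0543
gripper_force: 121.5
```

>>> apply_moves(
  xyz=[
    [-0.01, 0, 0],
    [-0.01, 0, 0],
    [-0.01, 0, 0],
    [0, 0, 0],
  ],
  rot=[
    [0, 0, 0],
    [0, 0, 0],
    [0, 0, 0],
    [0, 0, 0],
  ],
  hand=[-1, -1, -1, -1],
)

```text
clock: 19.9
position: [0.5228, 0.0394, 0.0506]
ee_rot: [-0.017, -0.033, 0.999, 0.0]
contact_force: [-25.7, -2.7, 10.3]
width: 0.0542
gripper_force: 122.8
```

>>> apply_moves(
  xyz=[
    [-0.01, 0, 0],
    [-0.01, 0, 0],
    [0, 0, 0],
  ],
  rot=[
    [0, 0, 0],
    [0, 0, 0],
    [0, 0, 0],
  ],
  hand=[-1, -1, -1],
)

```text
clock: 20.27
position: [0.5229, 0.0394, 0.0508]
ee_rot: [-0.023, -0.033, 0.999, 0.0]
contact_force: [-36.8, -4.9, 21.0]
width: 0.054
gripper_force: 124.2
```

>>> apply_moves(
  xyz=[
    [0.05, 0, 0],
    [0.07, 0, -0.01],
    [0.1, 0, -0.05],
    [0.08, 0, -0.1],
    [0.03, 0, -0.1],
    [0, 0, -0.1],
    [0, 0, 0],
    [0, 0, 0],
  ],
  rot=[
    [0, 0, 0],
    [0, 0, 0],
    [0, 0, 0],
    [0, 0, 0],
    [0, 0, 0],
    [0, 0, 0],
    [0, 0, 0],
    [0, 0, 0],
  ],
  hand=[-1, -1, -1, -1, -1, -1, -1, -1],
)

```text
clock: 21.28
position: [0.4463, 0.0338, 0.1604]
ee_rot: [-0.0, -0.032, 0.999, 0.0]
contact_force: [0.1, 0.2, -2.5]
width: 0.0543
gripper_force: 121.1
```

```bash
python3 -c "
from h import *
plan([(.505,.255,.16,184.3,10)],-1)
s=status.get_state();p=s['position']
d=snap('scene','pics/scene5.png')
B=cv2.imread('pics/scene5.png')[110:200,220:320]
B=cv2.resize(B,(660,594),interpolation=2)
cv2.imwrite('pics/c6.png',B)
n=np.radians(3.6); ex=np.array([np.cos(n),np.sin(n),0]); ey=np.array([-ex[1],ex[0],0]); c=np.array([*p[:2],p[2]-.0486])
for X in (-.0635,.0565):
  for sy in (-.028,.028):
    for z in (0,.08): print(X,sy,z,(proj(d,c+ex*X+ey*sy+[0,0,z])-[220,110])*6.6)
"
```

```text
t 21.27 p [0.4463 0.0338 0.1604] psi -176.37 tilt [-0.0003  0.0004] q6 -1.71 F [ 0.1  0.2 -2.5] w 0.0543 g 121.1474347114563
[[-0.024, 0.072, 0.0], [-0.024, 0.073, 0.0], [-0.025, 0.072, 0.001], [-0.024, 0.072, 0.0], [-0.025, 0.073, 0.0], [-0.024, 0.072, 0.0], [-0.025, 0.072, 0.0], [-0.025, 0.072, 0.0], [-0.025, 0.072, 0.001], [-0.025, 0.072, 0.0]]
[[0.0, 0.0, -0.001], [0.0, 0.0, -0.001], [0.0, 0.0, -0.001], [0.0, 0.0, -0.001], [0.0, 0.0, -0.002], [0.0, 0.0, -0.001], [0.0, 0.0, -0.001], [0.0, 0.0, -0.001], [0.0, 0.0, -0.001], [0.0, 0.0, -0.001]]
[-1, -1, -1, -1, -1, -1, -1, -1, -1, -1]
max mm/row 23.14865006863251 deg 0.12
-0.0635 -0.028 0 [322.4578275  359.14565391]
-0.0635 -0.028 0.08 [328.87878866 192.43366774]
-0.0635 0.028 0 [446.62875355 371.12026484]
-0.0635 0.028 0.08 [457.97903117 203.49710768]
0.0565 -0.028 0 [277.34969797 485.80446612]
0.0565 -0.028 0.08 [282.53042785 306.10756889]
0.0565 0.028 0 [414.42110206 500.17956951]
0.0565 0.028 0.08 [425.63391702 319.45483532]
```

View pics/c6.png

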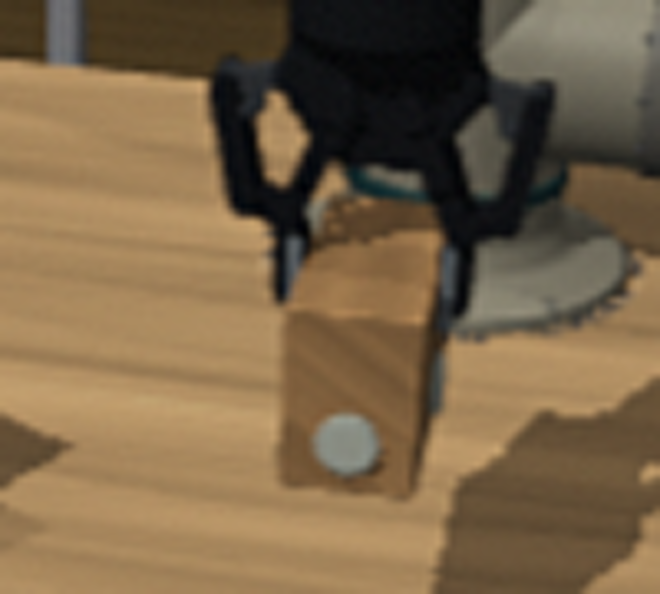

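All three bumpers now lie flat; the front disc is at (346,443) and the block is upright. Next is carrying it to the free tray place.

>>> apply_moves(
  xyz=[
    [-0.03, 0.088, 0],
    [-0.03, 0.088, 0],
    [-0.03, 0.088, 0],
    [-0.03, 0.088, 0],
    [-0.03, 0.088, 0],
    [-0.03, 0.088, 0],
    [-0.03, 0.088, 0],
    [-0.03, 0.088, 0],
  ],
  rot=[
    [0, 0, -0.001],
    [0, 0, -0.001],
    [0, 0, -0.001],
    [0, 0, -0.001],
    [0, 0, -0.001],
    [0, 0, -0.001],
    [0, 0, -0.001],
    [0, 0, -0.001],
  ],
  hand=[-1, -1, -1, -1, -1, -1, -1, -1],
)

```text
clock: 22.32
position: [0.5039, 0.2499, 0.1593]
ee_rot: [-0.001, -0.036, 0.999, -0.0]
contact_force: [1.2, -0.1, -2.5]
width: 0.0543
gripper_force: 121.1
```

>>> apply_moves(
  xyz=[
    [0, 0, 0],
    [0, 0, 0],
    [0, 0, 0],
  ],
  rot=[
    [0, 0, 0],
    [0, 0, 0],
    [0, 0, 0],
  ],
  hand=[-1, -1, -1],
)

```text
clock: 22.7
position: [0.504, 0.2484, 0.1607]
ee_rot: [-0.0, -0.036, 0.999, -0.0]
contact_force: [0.3, -0.8, -2.0]
width: 0.0545
gripper_force: 121.1
```

```bash
python3 -c "
from h import *
plan([(.509,.250,.11,184.3,4),(.509,.250,.062,184.3,4)],-1)
snap('top','pics/top6.png');snap('scene','pics/scene6.png')
A=cv2.imread('pics/top6.png')[140:240,80:200];B=cv2.imread('pics/scene6.png')[130:290,310:470]
A=cv2.resize(A,(400,333),interpolation=2);B=cv2.resize(B,(400,400),interpolation=2)
o=np.zeros((400,800,3),np.uint8);o[:333,:400]=A;o[:,400:]=B
cv2.imwrite('pics/c7.png',o)"
```

```text
t 22.7 p [0.504  0.2484 0.1607] psi -175.93 tilt [-0.0007 -0.0005] q6 -1.31 F [ 0.3 -0.8 -2. ] w 0.0545 g 121.14058256149292
[[-0.004, 0.001, 0.042], [-0.004, 0.001, 0.043], [-0.005, 0.001, 0.042], [-0.004, 0.001, 0.042], [0.0, 0.0, 0.04], [0.0, 0.0, 0.04], [0.0, 0.0, 0.04], [0.0, 0.0, 0.04]]
[[0.0, -0.001, -0.001], [0.0, 0.0, -0.001], [0.0, 0.0, -0.001], [0.0, 0.0, -0.001], [0.0, 0.0, 0.0], [0.0, 0.0, 0.0], [0.0, 0.0, 0.0], [0.0, 0.0, 0.0]]
[-1, -1, -1, -1, -1, -1, -1, -1]
max mm/row 12.959166639873105 deg 0.08485281374238571
```

View pics/c7.png

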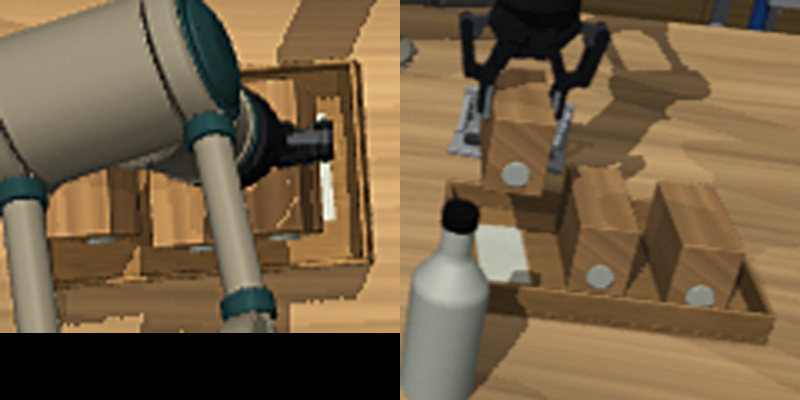

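The block hangs over the free place; in the scene crop the card is at (500,253), to the left of the two finished blocks. I'll lower it.

>>> apply_moves(
  xyz=[
    [-0.004, 0.001, 0.042],
    [-0.004, 0.001, 0.042],
    [-0.004, 0.001, 0.042],
    [-0.004, 0.001, 0.042],
    [0, 0, 0.04],
    [0, 0, 0.04],
    [0, 0, 0.04],
    [0, 0, 0.04],
  ],
  rot=[
    [0, -0.001, -0.001],
    [0, 0, -0.001],
    [0, 0, -0.001],
    [0, 0, -0.001],
    [0, 0, 0],
    [0, 0, 0],
    [0, 0, 0],
    [0, 0, 0],
  ],
  hand=[-1, -1, -1, -1, -1, -1, -1, -1],
)

```text
clock: 23.8
position: [0.5095, 0.2509, 0.0622]
ee_rot: [0.001, -0.038, 0.999, 0.0]
contact_force: [0.1, -0.3, -1.3]
width: 0.0545
gripper_force: 121.1
```

>>> apply_moves(
  xyz=[
    [0, 0, 0.01],
    [0, 0, 0.01],
    [0, 0, 0.006],
    [0, 0, 0],
  ],
  rot=[
    [0, 0, 0],
    [0, 0, 0],
    [0, 0, 0],
    [0, 0, 0],
  ],
  hand=[-1, -1, -1, -1],
)

```text
clock: 24.3
position: [0.5096, 0.2509, 0.0554]
ee_rot: [0.001, -0.038, 0.999, 0.0]
contact_force: [0.9, -0.9, -3.1]
width: 0.0544
gripper_force: 121.1
```

>>> apply_moves(
  xyz=[
    [0, 0, 0.005],
    [0, 0, 0.005],
    [0, 0, 0],
  ],
  rot=[
    [0, 0, 0],
    [0, 0, 0],
    [0, 0, 0],
  ],
  hand=[-1, -1, -1],
)

```text
clock: 24.68
position: [0.5096, 0.2509, 0.0534]
ee_rot: [0.001, -0.038, 0.999, 0.0]
contact_force: [-2.3, -1.0, 4.9]
width: 0.0546
gripper_force: 121.9
```

>>> apply_moves(
  xyz=[
    [0, 0, 0],
    [0, 0, 0],
    [0, 0, 0],
    [0, 0, 0],
    [0, 0, 0],
  ],
  rot=[
    [0, 0, 0],
    [0, 0, 0],
    [0, 0, 0],
    [0, 0, 0],
    [0, 0, 0],
  ],
  hand=[0.45, 0.6, 0.65, 0.65, 0.65],
  force=20,
)

```text
clock: 25.3
position: [0.5094, 0.2509, 0.0521]
ee_rot: [0.001, -0.038, 0.999, 0.0]
contact_force: [0.3, -0.6, 1.1]
width: 0.0706
gripper_force: 0.0
```

>>> apply_moves(
  xyz=[
    [0, 0, -0.03],
    [0, 0, -0.05],
    [0, 0, -0.1],
    [0, 0, -0.15],
    [0, 0, -0.15],
    [0, 0, -0.05],
    [0, 0, 0],
    [0, 0, 0],
  ],
  rot=[
    [0, 0, 0],
    [0, 0, 0],
    [0, 0, 0],
    [0, 0, 0],
    [0, 0, 0],
    [0, 0, 0],
    [0, 0, 0],
    [0, 0, 0],
  ],
  hand=[0.65, 0.65, 0.65, 0.65, 0.65, 0.65, 0.65, 0.65],
)

```text
clock: 26.3
position: [0.5081, 0.2504, 0.2096]
ee_rot: [-0.001, -0.038, 0.999, -0.0]
contact_force: [-1.0, -0.0, -0.1]
width: 0.0706
gripper_force: 0.0
```

>>> apply_moves(
  xyz=[
    [0.1, 0, -0.03],
    [0.1, 0, 0],
    [0.1, 0, 0],
    [0.1, 0, 0],
    [0.05, 0, 0],
    [0, 0, 0],
    [0, 0, 0],
  ],
  rot=[
    [0, 0, 0],
    [0, 0, 0],
    [0, 0, 0],
    [0, 0, 0],
    [0, 0, 0],
    [0, 0, 0],
    [0, 0, 0],
  ],
  hand=[0.65, 0.65, 0.65, 0.65, 0.65, 0.65, 0.65],
)

```text
clock: 27.18
position: [0.3756, 0.2407, 0.2198]
ee_rot: [0.001, -0.038, 0.999, 0.0]
contact_force: [-0.2, -0.6, -0.5]
width: 0.0704
gripper_force: 0.0
```

```bash
python3 -c "
from h import *
snap('top','pics/top7.png');snap('scene','pics/scene7.png')
A=cv2.imread('pics/top7.png')[140:240,80:200];B=cv2.imread('pics/scene7.png')[150:280,310:470]
A=cv2.resize(A,(400,333),interpolation=2);B=cv2.resize(B,(400,325),interpolation=2)
o=np.zeros((333,800,3),np.uint8);o[:333,:400]=A;o[:325,400:]=B
cv2.imwrite('pics/c8.png',o)"
```

```text
(no output)
```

View pics/c8.png

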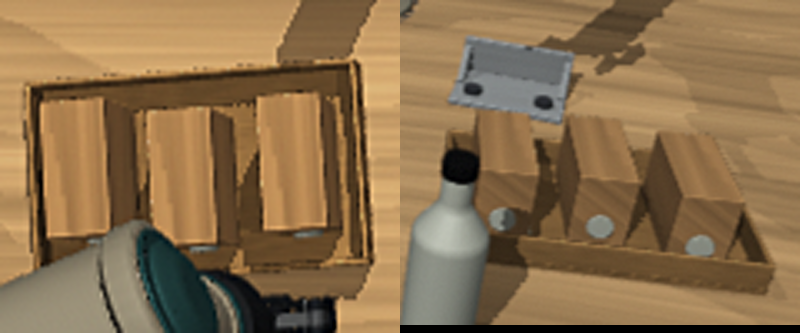

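The block stands upright in the tray's third place (top crop, about (290,165)) between the wall and the middle finished block. Its bumpers are flat and the arm is clear, so I hand in the job.

```bash
python3 -c "
from rig import job
print(job.sign_off())"
```

```text
the job is handed in; nothing more can be done
None
```

I pressed all three bumpers home on the smaller bracket, stood the block upright in the tray's free place, let go and handed in the job at about 27 s; the final pictures look right, but the sign-off gave no verdict.

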